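# Refit the coupling sleeve on the mixer drive and reset its trip lever

### The job

The powder mixer's drive tripped because its coupling sleeve had come off. Slide the slotted sleeve, slots down, over the upright shaft, turn it by feel until its slots drop over the shaft's cross pin, and let it go fully home on the collar. Only then reset the tripped lever: push it fully off until it catches, throw it fully on so that it stays, and leave the plain spacer and the tamper where they are.

Things in the scene. Friction and masses are not known exactly. Their poses are not given: they have to be found in the camera images.
- sleeve: the coupling sleeve: loose steel tube standing on the bench, 80 mm long, 50 mm outside, 34 mm bore, about 0.45 kg; its lower end is castellated with four through slots, 14 mm wide and 16 mm deep, along its own +x, -x, +y and -y; a shallow groove 17 mm below the top. It may stand in either of two places. Origin at the centre of its lower end, z up along the bore
- spacer: a bystander: plain steel tube of the same 50 mm outside and 34 mm bore but only 60 mm long and without slots, standing upright in the other of the two places. Origin at the centre of its lower end
- drive_unit: the mixer's drive, fixed to the bench; base plate 124 x 236 mm, x from its front edge to the motor behind, y to its left, origin at the centre of the underside. Gearbox (100 x 100, 60 high) with the upright shaft at y = +60 mm; motor lying behind it (to x = 142 mm, 81 high); switch box (108 x 96, 60 high) with the trip lever at y = -65 mm
- shaft_seat (a point): the centre of the collar's top face (54 mm across) at the foot of the shaft, 68 mm above the bench, where the sleeve's lower end must rest
- shaft_top (a point): the top of the upright shaft, on its axis, 88 mm above the seat. The shaft is 31 mm thick; its top 8 mm taper to 21 mm. With the sleeve home the shaft stands 8 mm out of it. The gearbox holds the shaft against turning (up to about 2.5 N m)
- trip_lever (a joint): angle of the trip lever about the unit's y axis: 0 upright = tripped; -0.55 fully off, leaning to the unit's -x (front); +0.55 fully on, leaning to +x (motor side); stops at both ends. While tripped a light spring returns it to 0. The last 0.15 rad of the off stroke (about 6 N at the paddle) rearm the latch; only then does it catch at off and, pushed past about 3 N, at on
- lever_tip (a point): the top of the lever's black paddle (14 mm thick along the throw, 26 mm wide, 34 mm tall, on a thin steel stem), 77 mm from the pivot; the pivot lies 46 mm above the bench inside the switch box, so upright the tip is 123 mm above the bench and 63 mm above the box
- drive_pin (a point): the middle of the cross pin, on the shaft's axis 8 mm above the seat. The pin is 8 mm thick and stands out to 23 mm from the axis on both sides; a sleeve whose slots miss it stays 12 mm too high. The pin's direction differs each time and is not reported (axes here are the unit's): turn the sleeve under light pressure until it drops; a quarter turn at most is needed
- tamper_tool: a bystander: cream powder tamper standing on its flat round foot (62 mm across) with a knob on top, 59 mm high; origin at the centre of its underside
There are look-alikes about, which are no part of the job. Leave any green look-alike of the sleeve alone.

How it is judged:
On the way, in this order (a step that is already met when the one before it is completed fails the run):
1. the sleeve is fully home on the collar, its slots over the pin, while the lever is still tripped (z of sleeve in the frame of shaft_seat below 0.004 m and horizontal distance between sleeve and shaft_seat below 0.004 m and angle between sleeve's own z axis and vertical below 0.06 rad and value of joint trip_lever between -0.3 and 0.3 rad), for 0.2 s.
2. the lever has been pushed fully off (value of joint trip_lever below -0.46 rad), for 0.1 s.
3. the lever has been thrown fully on (value of joint trip_lever above 0.46 rad), for 0.1 s.
At the end, for the whole second after the job is handed in: the sleeve stands on the shaft, released and at rest, its lower end within 4 mm of the collar, on the axis within 4 mm and upright within 0.06 rad; the lever stays on by itself (above 0.46 rad) (z of sleeve in the frame of shaft_seat below 0.004 m and horizontal distance between sleeve and shaft_seat below 0.004 m and angle between sleeve's own z axis and vertical below 0.06 rad and linear speed of sleeve below 0.02 m/s and value of joint trip_lever above 0.46 rad); the robot touches nothing.
It fails at once if the plain spacer is moved by more than 3 cm or tipped (distance of spacer from where it was at the start of the episode above 0.03 m or angle between spacer's own z axis and vertical above 0.5 rad).
It fails at once if the tamper is moved by more than 3 cm or tipped (distance of tamper_tool from where it was at the start of the episode above 0.03 m or angle between tamper_tool's own z axis and vertical above 0.5 rad).
It also fails if it takes over 59 s, if anything falls off the work surface, if the arm or the gripper's body presses on something with over 40 N, if the wrist force passes 120 N, or if a joint passes its speed limit or range.

### The arm

A 6-joint arm with a two-finger parallel gripper is mounted at the origin on a cart in front of the work surface, level with it; the furniture and walls round the work are solid. World frame = base frame: x ahead of the robot, y to its left, z up, the work surface at z = 0. Lengths are in m, angles in rad, forces in N, time in s.
With the tool pointing down it reaches from about 0.35 to 1 m from the base axis. Payload 7.1 kg.
Tool frame: the origin (TCP) lies midway between the tips of the shut fingers; the grasp point (between the pads) lies 19 mm behind it; z points along the fingers, y is the line along which they close (so a half turn about z gives the same grasp; the last joint's range is limited). The gripper opens to 85 mm and grips with 20 to 120 N. Pads are 22 mm wide; open, the fingers measure 114 mm over their backs; the gripper's body (76 mm by 85 mm) begins 54 mm behind the grasp point. The pads swing forward as they close: fully open they stand 13 mm farther back than shut.
Start: joints at [1.152, 0.423, 1.63, -0, 1.089, -0.019], TCP at [0.243, 0.576, 0.192] pointing down, gripper open.
Joint ranges: [-3, 3], [-0.9, 2.11], [0.09, 2.58], [-1.31, 4.45], [0.11, 2.69], [-2.54, 2.54]. Speed limits (rad/s): [2.39, 2.39, 3.01, 3.14, 3.14, 3.14].

### API

Orientations are given as a rotation vector (axis times angle).
In Python, from workcell import bot gives the robot as it stands.
- The arm moves only by the tool apply_moves, never from a script. Its argument "series" is a list of rows, each an object of numbers: "grip": the opening, from -1 (shut) to 1 (fully open); "x", "y", "z": the shift along the world's x, y, z in units of 30 mm (1.0 is 30 mm); "roll": the turn about the world's z in units of 6 degrees (1.0 is 6 degrees). In form: [{"grip": .., "x": .., "y": .., "z": .., "roll": ..}, ...]. A call has 1 to 10 rows; each row is the pose to reach, as a shift and turn from the pose commanded when the call began; what a row does not reach only later rows make up. A row lasts 1/12 s, in which the tool goes at most 41.7 mm and 7.16 degrees, less where a joint would pass 70% of its speed; a pose out of reach is approached as far as the arm can. A call with a gripper value outside its range is refused whole. The fingers move at their own pace and stop on an object; the grip force is fixed at half the most. Time passes only in rows, so rows that repeat a pose let the fingers close. It gives the time, the measured TCP pose, the force, the opening and the grip force at its end, in the units of the state.
- bot.read_state(): the state, without advancing time (a new reading comes with each control period).
- bot.read_camera(name): name is "scene" or "top" or "wrist"; returns a dict with "frame" (420x560x3 uint8, blue, green, red), "fx", "fy", "cx", "cy" (pixels), "distortion" ([k1, k2, p1, p2, k3] as OpenCV has them; the pictures are not rectified), "pose" (4x4, takes a point from camera to world coordinates); the wrist camera has in their place "tool_from_camera" (4x4, takes a point from camera to tool coordinates, whose origin is the TCP and whose axes are the flange's). Camera axes: x right, y up, looking along -z (the intrinsics and any distortion apply to the point x, -y, -z); pixel columns grow to the right and rows downward; lengths in m; the calibration is good to about 2 mm. A picture is of the moment at which its call begins: read the wrist's pose just before it. There is no depth.
- bot.job_done(): hands the job in; it is judged then, once.
The state is a dict: "t": time; "q": joint angles; "qd": joint speeds; "tau": joint torques, N m; "tcp_pos": TCP position; "orientation": TCP orientation; "force": force on the tool from outside, world axes, zero at the start; "torque": the same for the moment, N m; "opening": finger opening in m; "gripper_force": force on a finger pad.
Only numpy, scipy, OpenCV 4.12 (cv2) and the standard library are available. Lean on these libraries where they do the work, as an engineer would, in place of code of your own. Each camera call takes 0.05 s, during which the arm holds its last target. There are 200 camera calls.

## Working session

There is one attempt and no reset: what is moved stays moved. The work goes in short steps, Python scripts to look and compute and a tool call to move; the robot and the scene stay as the last step left them, time stands still between calls to the robot, and variables do not carry over. Pictures are saved under pics/ and viewed, at most 10 in all, crops included, and the job is handed in when it is done.

Besides the shell and the picture viewer there is one more tool, called after "Call:" as name(argument=value, ...), one argument or row to a line, values as JSON. apply_moves: Moves the arm, as the interface text tells. Its arguments: {"type":"object","properties":{"series":{"type":"array"}},"required":["series"]}

```bash
mkdir -p pics; cat > h.py <<'E'
import numpy as np, cv2
from scipy.spatial.transform import Rotation as R
from workcell import bot
def cam(n):
    s=bot.read_state(); c=bot.read_camera(n)
    if n=="wrist":
        T=np.eye(4);T[:3,:3]=R.from_rotvec(s["orientation"]).as_matrix();T[:3,3]=s["tcp_pos"]
        c["pose"]=T@np.array(c["tool_from_camera"])
    c["pose"]=np.array(c["pose"]); return c
def K(c): return np.array([[c["fx"],0,c["cx"]],[0,c["fy"],c["cy"]],[0,0,1.]])
def ray(c,u,v):
    p=cv2.undistortPoints(np.array([[[u,v]]],float),K(c),np.array(c["distortion"],float))[0,0]
    d=c["pose"][:3,:3]@np.array([p[0],-p[1],-1]); return c["pose"][:3,3],d
def onz(c,u,v,z):
    o,d=ray(c,u,v); return o+d*(z-o[2])/d[2]
def proj(c,P):
    q=np.linalg.inv(c["pose"])@np.append(P,1); q=np.array([[q[0],-q[1],-q[2]]])
    return cv2.projectPoints(q,np.zeros(3),np.zeros(3),K(c),np.array(c["distortion"],float))[0][0,0]
E
python3 - <<'E'
from h import *
for n in("top","scene"):
    c=cam(n); cv2.imwrite(f"pics/{n}1.png",cv2.resize(c["frame"],(800,600),interpolation=cv2.INTER_CUBIC)); print(n,c["fx"],c["distortion"],c["pose"].round(3).tolist())
s=bot.read_state();print(s["t"],s["tcp_pos"],s["orientation"],s["opening"])
E
```

```text
top 467.48612573448213 [-0.08168882  0.          0.          0.          0.        ] [[0.012, 0.998, -0.068, 0.399], [-0.999, 0.01, -0.036, 0.124], [-0.035, 0.068, 0.997, 1.082], [0.0, 0.0, 0.0, 1.0]]
scene 524.2973367987762 [-0.11146788  0.          0.          0.          0.        ] [[0.843, 0.289, -0.453, 0.014], [-0.537, 0.477, -0.696, -0.572], [0.015, 0.83, 0.557, 0.683], [0.0, 0.0, 0.0, 1.0]]
0.1 [0.24304205 0.57522112 0.19161804] [-6.23768420e-01 -3.07876267e+00  2.14988241e-03] 0.08543893204010027
```

View pics/top1.png

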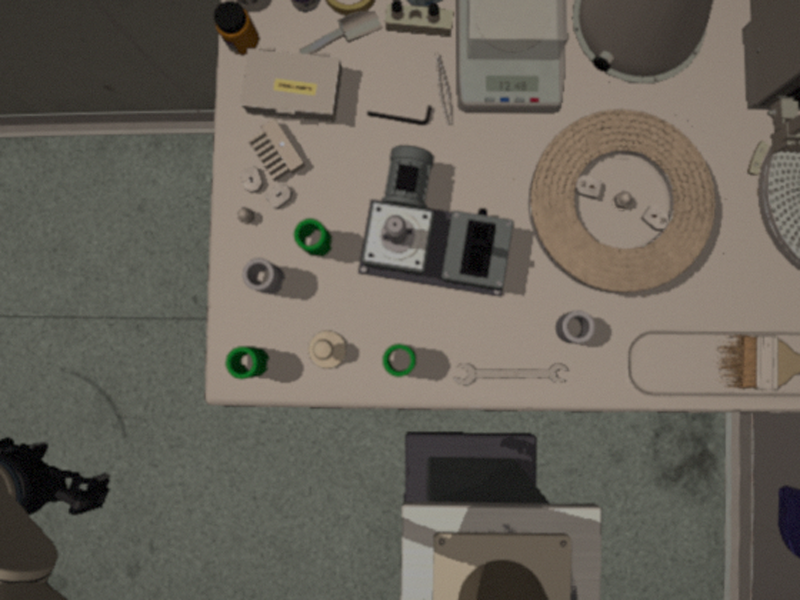

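View pics/scene1.png

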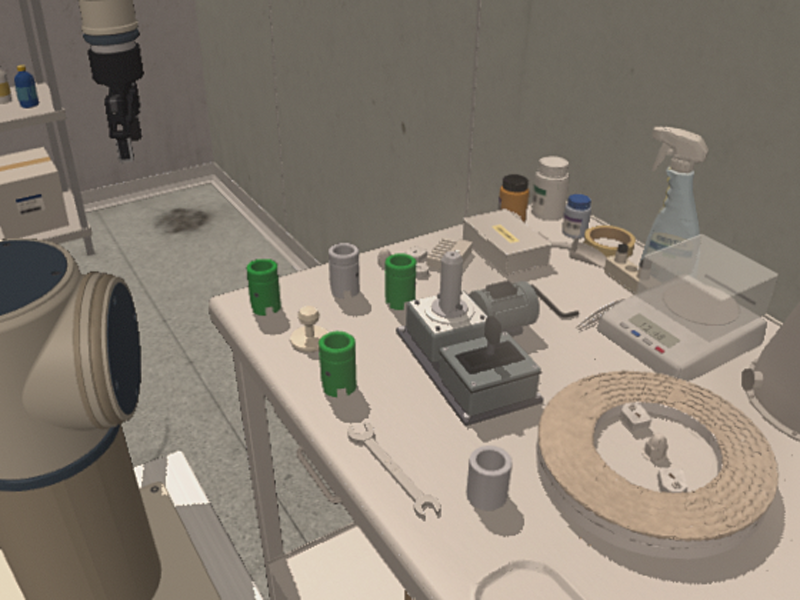

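Grey tubes in the scene view: (343,270) looks taller, with a groove and a slot, so it is probably the sleeve. (489,477) is plain and short, so probably the spacer. The three green ones are look-alikes, and the tamper is at (308,330). I'll confirm with an enlarged crop.

```bash
python3 - <<'E'
from h import *
c=cam("scene"); f=c["frame"]
a=cv2.resize(f[160:220,215:275],(400,400),interpolation=cv2.INTER_CUBIC); b=cv2.resize(f[300:370,310:380],(400,400),interpolation=cv2.INTER_CUBIC)
cv2.imwrite("pics/crop.png",np.hstack([a,b]))
t=cam("top"); 
cv2.imwrite("pics/topcrop.png",cv2.resize(t["frame"][90:290,150:410],(780,600),interpolation=cv2.INTER_CUBIC))
E
```

```text
(no output)
```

View pics/crop.png

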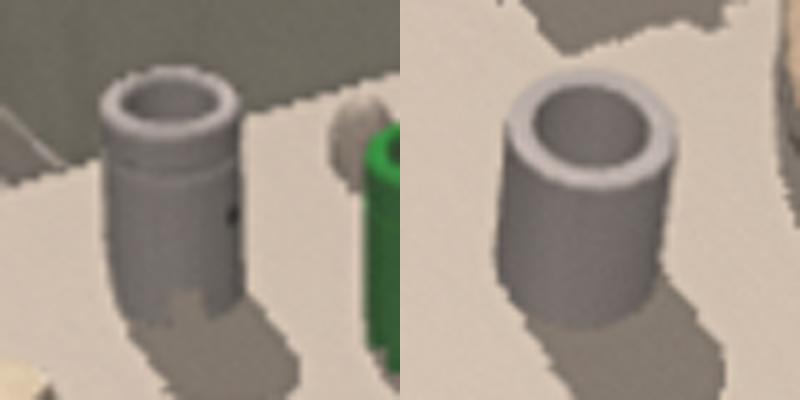

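View pics/topcrop.png

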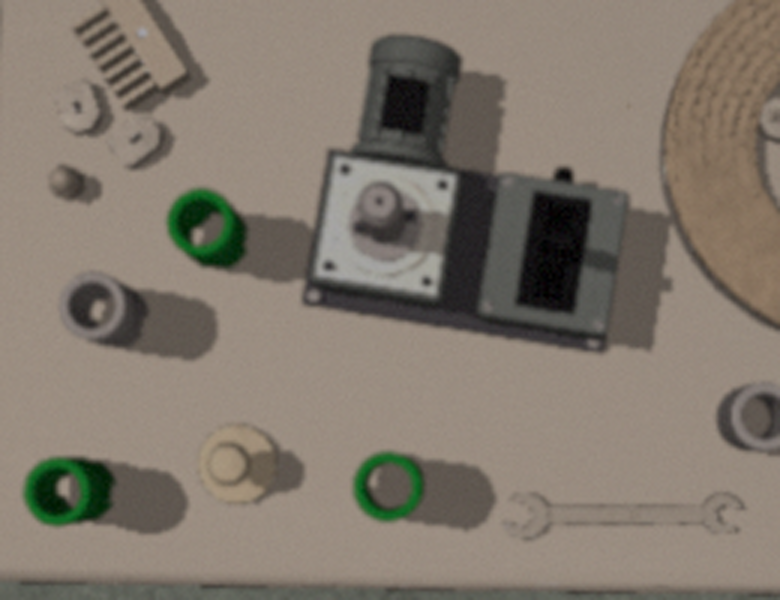

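Confirmed: the left crop (scene 343,270; top-crop 95,306) has the groove and a slot, so it is the sleeve. The right one, plain and short, is the spacer. In the top crop the shaft top is at (380,202), the lever tip at about (563,172), and the unit's front edge runs (305,298)–(605,345).

```bash
python3 - <<'E'
from h import *
t=cam("top"); s=cam("scene")
C=lambda u,v:(150+u/3-.33,90+v/3-.33); S=lambda u,v:(u*.7,v*.7)
P=lambda z,u,v:onz(t,*C(u,v),z).round(4)
print("sleeve",P(.08,95,306), onz(s,215+169*.15,160+102*.15,.08).round(4))
print("spacer",P(.06,758,415),"tamper",P(.0,238,465))
print("shaft",P(.156,380,202), onz(s,*S(453,254),.156).round(4))
a=P(.01,305,300);b=P(.01,605,348);print(a,b,np.degrees(np.arctan2(*(a-b)[[1,0]])))
print("gear", [P(.06,*p) for p in((330,151),(460,174),(440,299),(313,280))])
print("sw", [P(.06,*p) for p in((494,175),(628,190),(606,335),(480,315))])
print("lever",P(.123,563,172),"green",P(.08,200,220),P(.08,60,490),P(.08,388,487))
print("pin",P(.076,357,225),P(.076,416,215))
E
```

```text
sleeve [0.5095 0.3806 0.08  ] [0.5102 0.3753 0.08  ]
spacer [ 0.4362 -0.1019  0.06  ] tamper [0.3953 0.2854 0.    ]
shaft [0.5725 0.1703 0.156 ] [0.5759 0.1669 0.156 ]
[0.523  0.2345 0.01  ] [0.4881 0.0039 0.01  ] 81.39392037211898
gear [array([0.6286, 0.2127, 0.06  ]), array([0.6118, 0.1163, 0.06  ]), array([0.5188, 0.1301, 0.06  ]), array([0.5321, 0.2237, 0.06  ])]
sw [array([0.6112, 0.0912, 0.06  ]), array([ 0.6008, -0.0073,  0.06  ]), array([0.4935, 0.0088, 0.06  ]), array([0.5073, 0.1008, 0.06  ])]
lever [0.6006 0.0456 0.123 ] green [0.5729 0.305  0.08  ] [0.3757 0.4028 0.08  ] [0.3814 0.1657 0.08  ]
pin [0.5705 0.1908 0.076 ] [0.5781 0.1481 0.076 ]
```

Call:
apply_moves(
  series=[
    {"x": 8.8, "y": -6.6, "z": 0, "grip": 1},
    {"x": 8.8, "y": -6.6, "z": 0, "grip": 1},
    {"x": 8.8, "y": -6.6, "z": 0, "grip": 1},
    {"x": 8.8, "y": -6.6, "z": 0, "grip": 1},
    {"x": 8.8, "y": -6.6, "z": 0, "grip": 1},
    {"x": 8.8, "y": -6.6, "z": 0, "grip": 1},
    {"x": 8.8, "y": -6.6, "z": 0, "grip": 1},
    {"x": 8.8, "y": -6.6, "z": 0, "grip": 1},
    {"x": 8.8, "y": -6.6, "z": 0, "grip": 1},
    {"x": 8.8, "y": -6.6, "z": 0, "grip": 1},
  ],
)

```text
invalid input at $.series[0]: expected keys grip, x, y, z, roll
```

```bash
python3 - <<'E'
from h import *
st=bot.read_state();print(st["t"],st["tcp_pos"],st["q"],st["force"])
w=cam("wrist");cv2.imwrite("pics/w1.png",w["frame"]);print(w["pose"].round(3).tolist(), w["fx"])
print(proj(w,[.51,.378,.08]))
s=cam("scene");print("lever",onz(s,494*.7,318*.7,.123))
E
```

```text
0.3 [0.24316625 0.57553648 0.19205902] [ 1.15197321e+00  4.23343853e-01  1.63017364e+00  4.45800999e-05
  1.08855159e+00 -1.89849267e-02] [ 0.54052476  0.18835516 -0.44844474]
[[0.389, -0.876, -0.285, 0.17], [0.921, 0.369, 0.121, 0.607], [-0.001, -0.309, 0.951, 0.374], [0.0, 0.0, 0.0, 1.0]] 360.47283090879876
[214.54632642 461.99248325]
lever [0.55830258 0.04635054 0.123     ]
```

View pics/w1.png

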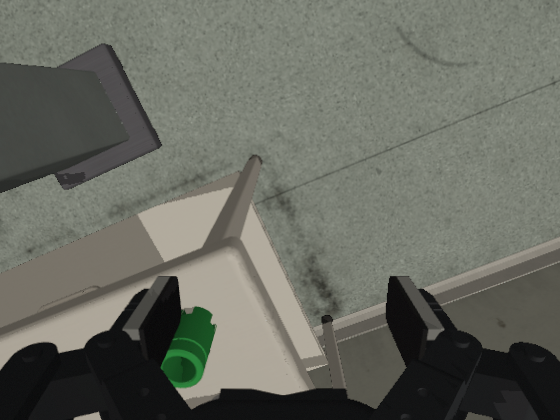

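The move was refused because roll was missing, so the picture shows only the start view: the fingers at the bottom and a green look-alike at (190,345).

Call:
apply_moves(
  series=[
    {"x": 8.8, "y": -6.6, "z": 0, "grip": 1, "roll": 0},
    {"x": 8.8, "y": -6.6, "z": 0, "grip": 1, "roll": 0},
    {"x": 8.8, "y": -6.6, "z": 0, "grip": 1, "roll": 0},
    {"x": 8.8, "y": -6.6, "z": 0, "grip": 1, "roll": 0},
    {"x": 8.8, "y": -6.6, "z": 0, "grip": 1, "roll": 0},
    {"x": 8.8, "y": -6.6, "z": 0, "grip": 1, "roll": 0},
    {"x": 8.8, "y": -6.6, "z": 0, "grip": 1, "roll": 0},
    {"x": 8.8, "y": -6.6, "z": 0, "grip": 1, "roll": 0},
    {"x": 8.8, "y": -6.6, "z": 0, "grip": 1, "roll": 0},
    {"x": 8.8, "y": -6.6, "z": 0, "grip": 1, "roll": 0},
  ],
)

```text
t: 1.23
tcp_pos: [0.5088, 0.3762, 0.1922]
orientation: [-0.629, -3.078, -0.0]
force: [-0.1, 0.2, -0.5]
opening: 0.0853
gripper_force: 0.0
```

```bash
python3 - <<'E'
from h import *
st=bot.read_state();print(st["t"],st["tcp_pos"],st["q"],st["orientation"])
w=cam("wrist");cv2.imwrite("pics/w2.png",w["frame"])
print(proj(w,[.51,.378,.08]),proj(w,st["tcp_pos"]))
E
```

```text
1.2333 [0.50881714 0.37615011 0.1921909 ] [ 6.17757063e-01  4.34571841e-01  1.61194625e+00  6.23336034e-05
  1.09506083e+00 -5.49585516e-01] [-6.29491868e-01 -3.07784809e+00 -7.51774915e-05]
[284.83602705 191.29970245] [281.86772375 244.34911947]
```

View pics/w2.png

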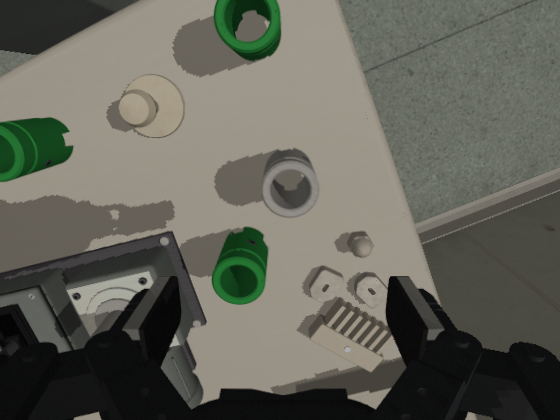

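```bash
python3 - <<'E'
from h import *
w=cam("wrist");f=w["frame"]
g=cv2.cvtColor(f,cv2.COLOR_BGR2HSV)
print(onz(w,290.5,187,.08), bot.read_state()["tcp_pos"])
E
```

```text
[0.50702111 0.38479504 0.08      ] [0.50675317 0.37775714 0.19210331]
```

Call:
apply_moves(
  series=[
    {"x": 0.03, "y": 0.13, "z": -1.2, "grip": 1, "roll": 0},
    {"x": 0.03, "y": 0.13, "z": -2.4, "grip": 1, "roll": 0},
    {"x": 0.03, "y": 0.13, "z": -3.6, "grip": 1, "roll": 0},
    {"x": 0.03, "y": 0.13, "z": -4.6, "grip": 1, "roll": 0},
    {"x": 0.03, "y": 0.13, "z": -5.1, "grip": 1, "roll": 0},
    {"x": 0.03, "y": 0.13, "z": -5.1, "grip": 1, "roll": 0},
    {"x": 0.03, "y": 0.13, "z": -5.1, "grip": -1, "roll": 0},
    {"x": 0.03, "y": 0.13, "z": -5.1, "grip": -1, "roll": 0},
    {"x": 0.03, "y": 0.13, "z": -5.1, "grip": -1, "roll": 0},
    {"x": 0.03, "y": 0.13, "z": -5.1, "grip": -1, "roll": 0},
  ],
)

```text
t: 2.17
tcp_pos: [0.509, 0.3826, 0.0411]
orientation: [0.623, 3.077, 0.003]
force: [-0.1, -0.9, -0.2]
opening: 0.0387
gripper_force: 0.0
```

Call:
apply_moves(
  series=[
    {"x": 0, "y": 0, "z": 0, "grip": -1, "roll": 0},
    {"x": 0, "y": 0, "z": 0, "grip": -1, "roll": 0},
    {"x": 0, "y": 0, "z": 0, "grip": -1, "roll": 0},
    {"x": 0, "y": 0, "z": 0, "grip": -1, "roll": 0},
  ],
)

```text
t: 2.5
tcp_pos: [0.5094, 0.3811, 0.0451]
orientation: [0.623, 3.077, 0.001]
force: [-9.0, -11.3, 42.1]
opening: 0.0007
gripper_force: 19.5
```

```bash
python3 - <<'E'
from h import *
st=bot.read_state();print(st["tcp_pos"],st["force"],st["torque"],st["opening"])
c=cam("scene"); a=cv2.resize(c["frame"][90:290,130:330],(500,500),interpolation=cv2.INTER_CUBIC)
w=cam("wrist"); b=cv2.resize(w["frame"][120:420,140:440],(300,300))
o=np.zeros((500,800,3),np.uint8);o[:,:500]=a;o[:300,500:]=b;cv2.imwrite("pics/m1.png",o)
E
```

```text
[0.50935853 0.38109475 0.04514488] [ -8.97239981 -11.33312947  42.12795415] [-2.13527519e+00  1.77304202e+00  9.08808637e-04] 0.0006686426668486501
```

View pics/m1.png

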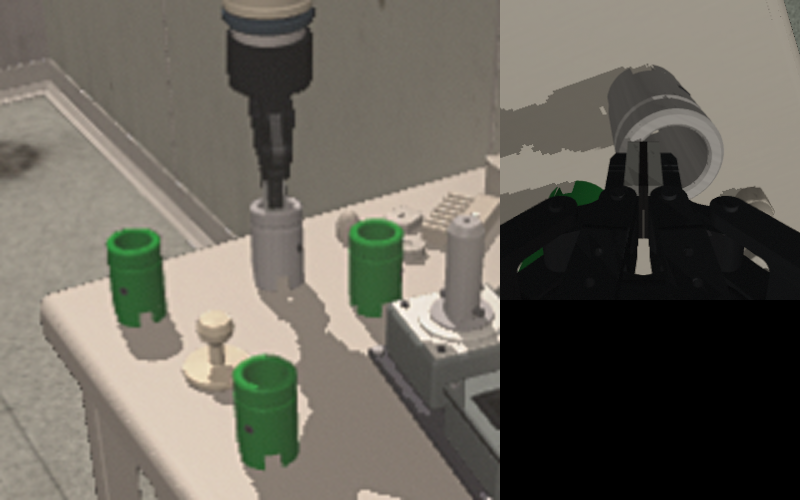

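The picture shows the sleeve still upright at (278,245), and the shut fingers apparently in or at its mouth, off centre by about 18 mm along the closing line. I'll lift out gently, still shut.

Call:
apply_moves(
  series=[
    {"x": 0, "y": 0, "z": 0.3, "grip": -1, "roll": 0},
    {"x": 0, "y": 0, "z": 0.6, "grip": -1, "roll": 0},
    {"x": 0, "y": 0, "z": 0.6, "grip": -1, "roll": 0},
  ],
)

```text
t: 2.85
tcp_pos: [0.5095, 0.3825, 0.0598]
orientation: [0.624, 3.076, 0.005]
force: [0.1, 0.1, 0.6]
opening: -0.0001
gripper_force: 0.0
```

```bash
python3 - <<'E'
from h import *
w=cam("wrist");t=cam("top");s=cam("scene")
o=np.zeros((600,800,3),np.uint8);o[:420,:400]=w["frame"][:,80:480]
o[:400,400:]=cv2.resize(t["frame"][150:230,140:220],(400,400),interpolation=cv2.INTER_CUBIC)
o[400:,400:600]=cv2.resize(s["frame"][150:220,205:275],(200,200),interpolation=cv2.INTER_CUBIC)
cv2.imwrite("pics/m2.png",o)
E
```

```text
(no output)
```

View pics/m2.png

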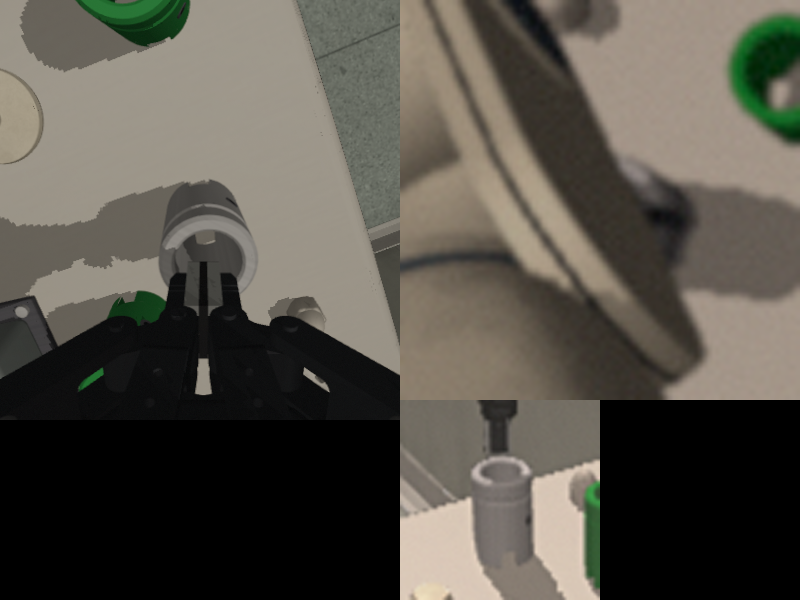

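The sleeve stands free at wrist (288,247), upright. The shut tips sit at row 262, but the reported TCP projects to row 244. From their 85 mm spread in the open view, the visible tips lie about 40 mm short of the reported TCP. This fits the contact: the fingers pressed on the 80 mm rim at TCP z = 45 mm. So I must go about 40 mm deeper. I'll raise, open and re-measure first.

Call:
apply_moves(
  series=[
    {"x": 0, "y": 0, "z": 1.2, "grip": 1, "roll": 0},
    {"x": 0, "y": 0, "z": 2.4, "grip": 1, "roll": 0},
    {"x": 0, "y": 0, "z": 3.6, "grip": 1, "roll": 0},
    {"x": 0, "y": 0, "z": 4.4, "grip": 1, "roll": 0},
    {"x": 0, "y": 0, "z": 4.4, "grip": 1, "roll": 0},
    {"x": 0, "y": 0, "z": 4.4, "grip": 1, "roll": 0},
    {"x": 0, "y": 0, "z": 4.4, "grip": 1, "roll": 0},
    {"x": 0, "y": 0, "z": 4.4, "grip": 1, "roll": 0},
  ],
)

```text
t: 3.67
tcp_pos: [0.507, 0.3809, 0.1871]
orientation: [-0.623, -3.077, 0.004]
force: [-1.6, -0.1, 0.7]
opening: 0.0851
gripper_force: 0.0
```

```bash
python3 - <<'E'
from h import *
st=bot.read_state();print(st["tcp_pos"],st["q"])
w=cam("wrist");f=w["frame"]; cv2.imwrite("pics/w3.png",f)
p=proj(w,[.509,.385,.08]);print("pred",p)
g=cv2.GaussianBlur(cv2.cvtColor(f,cv2.COLOR_BGR2GRAY),(3,3),0)
x0,y0=int(p[0])-60,int(p[1])-60
cs=cv2.HoughCircles(g[y0:y0+120,x0:x0+120],cv2.HOUGH_GRADIENT,1,5,param1=80,param2=12,minRadius=15,maxRadius=36)
for c in cs[0][:6]: print(c+[x0,y0,0],onz(w,c[0]+x0,c[1]+y0,.08).round(4))
E
```

```text
[0.50704366 0.38086454 0.18712707] [ 6.25467283e-01  4.43881382e-01  1.60982759e+00  3.16722571e-06
  1.09153623e+00 -5.45570964e-01]
pred [288.16350835 192.93922692]
[286.5        195.5         28.60000038] [0.5105 0.3829 0.08  ]
[282.5        183.5         31.89999962] [0.4997 0.3838 0.08  ]
[283.5        199.5         24.29999924] [0.5127 0.3792 0.08  ]
[285.5 174.5  23. ] [0.4937 0.389  0.08  ]
[282.5        192.5         24.89999962] [0.5068 0.3808 0.08  ]
[290.5        192.5         25.39999962] [0.5094 0.3869 0.08  ]
```

Call:
apply_moves(
  series=[
    {"x": 0.1, "y": 0.07, "z": -1.2, "grip": 1, "roll": 0},
    {"x": 0.1, "y": 0.07, "z": -2.4, "grip": 1, "roll": 0},
    {"x": 0.1, "y": 0.07, "z": -3.4, "grip": 1, "roll": 0},
    {"x": 0.1, "y": 0.07, "z": -4.0, "grip": 1, "roll": 0},
    {"x": 0.1, "y": 0.07, "z": -4.6, "grip": 1, "roll": 0},
    {"x": 0.1, "y": 0.07, "z": -5.1, "grip": 1, "roll": 0},
    {"x": 0.1, "y": 0.07, "z": -5.5, "grip": 1, "roll": 0},
    {"x": 0.1, "y": 0.07, "z": -5.9, "grip": 1, "roll": 0},
    {"x": 0.1, "y": 0.07, "z": -5.9, "grip": 1, "roll": 0},
  ],
)

```text
t: 4.47
tcp_pos: [0.5094, 0.3825, 0.0092]
orientation: [-0.623, -3.076, 0.005]
force: [-0.3, -0.7, -0.4]
opening: 0.0851
gripper_force: 0.0
```

```bash
python3 - <<'E'
from h import *
st=bot.read_state();print(st["tcp_pos"],st["force"])
s=cam("scene");w=cam("wrist")
o=np.hstack([cv2.resize(s["frame"][120:220,195:285],(360,400),interpolation=cv2.INTER_CUBIC),w["frame"][20:420,100:460]])
cv2.imwrite("pics/m3.png",o)
E
```

```text
[0.50941059 0.38248253 0.00924825] [-0.28161271 -0.69191219 -0.3809616 ]
```

View pics/m3.png

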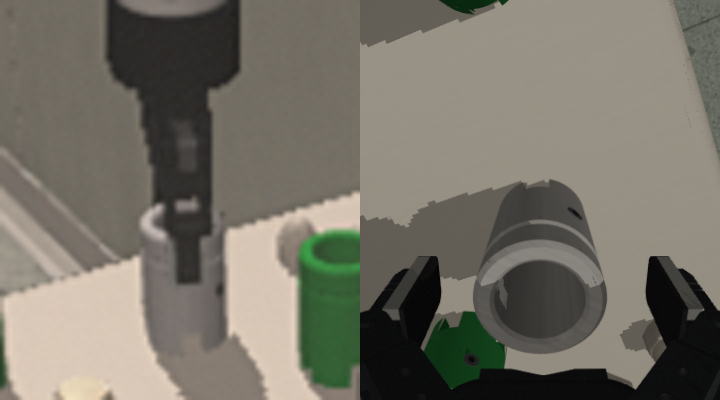

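The fingers now straddle the sleeve: rim centre at (540,297), pads at columns 440 and 648, so it is centred. Now to grip.

Call:
apply_moves(
  series=[
    {"x": 0, "y": 0, "z": 0, "grip": -1, "roll": 0},
    {"x": 0, "y": 0, "z": 0, "grip": -1, "roll": 0},
    {"x": 0, "y": 0, "z": 0, "grip": -1, "roll": 0},
    {"x": 0, "y": 0, "z": 0, "grip": -1, "roll": 0},
    {"x": 0, "y": 0, "z": 0, "grip": -1, "roll": 0},
  ],
)

```text
t: 4.98
tcp_pos: [0.5115, 0.3836, 0.0138]
orientation: [0.623, 3.078, 0.001]
force: [-2.9, -3.4, 6.8]
opening: 0.0491
gripper_force: 61.0
```

Call:
apply_moves(
  series=[
    {"x": 0, "y": 0, "z": 0, "grip": 1, "roll": 0},
    {"x": 0, "y": 0, "z": 0, "grip": 1, "roll": 0},
    {"x": 0, "y": 0, "z": 0, "grip": 1, "roll": 0},
    {"x": 0, "y": 0, "z": 0, "grip": 1, "roll": -1.1},
    {"x": 0, "y": 0, "z": 0, "grip": 1, "roll": -2.2},
    {"x": 0, "y": 0, "z": 0, "grip": 1, "roll": -3.3},
    {"x": 0, "y": 0, "z": 0, "grip": 1, "roll": -4.4},
    {"x": 0, "y": 0, "z": 0, "grip": 1, "roll": -5.5},
    {"x": 0, "y": 0, "z": 0, "grip": 1, "roll": -6.6},
    {"x": 0, "y": 0, "z": 0, "grip": 1, "roll": -7.7},
  ],
)

```text
t: 5.82
tcp_pos: [0.5112, 0.3838, 0.0123]
orientation: [1.789, 2.582, 0.0]
force: [0.7, -0.5, -0.7]
opening: 0.0855
gripper_force: 0.0
```

Call:
apply_moves(
  series=[
    {"x": 0, "y": 0, "z": 0, "grip": 1, "roll": -1.1},
    {"x": 0, "y": 0, "z": 0, "grip": 1, "roll": -2.2},
    {"x": 0, "y": 0, "z": 0, "grip": 1, "roll": -3.3},
    {"x": 0, "y": 0, "z": 0, "grip": 1, "roll": -4.4},
    {"x": 0, "y": 0, "z": 0, "grip": 1, "roll": -5.5},
    {"x": 0, "y": 0, "z": 0, "grip": 1, "roll": -6.6},
    {"x": 0, "y": 0, "z": 0, "grip": 1, "roll": -7.3},
    {"x": 0, "y": 0, "z": 0, "grip": 1, "roll": -7.3},
    {"x": 0, "y": 0, "z": 0, "grip": -1, "roll": -7.3},
    {"x": 0, "y": 0, "z": 0, "grip": -1, "roll": -7.3},
  ],
)

```text
t: 6.65
tcp_pos: [0.5111, 0.3838, 0.0123]
orientation: [-2.616, -1.739, -0.0]
force: [0.3, 0.8, -0.0]
opening: 0.0638
gripper_force: 0.0
```

Call:
apply_moves(
  series=[
    {"x": 0, "y": 0, "z": 0, "grip": -1, "roll": 0},
    {"x": 0, "y": 0, "z": 0, "grip": -1, "roll": 0},
    {"x": 0, "y": 0, "z": 0, "grip": -1, "roll": 0},
    {"x": 0, "y": 0, "z": 0, "grip": -1, "roll": 0},
  ],
)

```text
t: 6.98
tcp_pos: [0.5114, 0.3838, 0.0127]
orientation: [2.618, 1.737, 0.001]
force: [-0.2, -0.3, 5.7]
opening: 0.0494
gripper_force: 62.1
```

```bash
python3 - <<'E'
from h import *
st=bot.read_state();print(st["t"],st["tcp_pos"],st["q"],st["force"],st["opening"])
E
```

```text
6.9833 [0.51135034 0.38378776 0.01274333] [ 6.25255645e-01  6.76447617e-01  1.68352690e+00 -6.42870281e-05
  7.81157058e-01  1.02453093e+00] [-0.22717678 -0.33792415  5.73872133] 0.04938397071141562
```

Call:
apply_moves(
  series=[
    {"x": 0, "y": 0, "z": 0.5, "grip": -1, "roll": 0},
    {"x": 0, "y": 0, "z": 1.5, "grip": -1, "roll": 0},
    {"x": 0, "y": 0, "z": 2.7, "grip": -1, "roll": 0},
    {"x": 0, "y": 0, "z": 3.9, "grip": -1, "roll": 0},
    {"x": 0, "y": 0, "z": 5.1, "grip": -1, "roll": 0},
    {"x": 0, "y": 0, "z": 6.3, "grip": -1, "roll": 0},
    {"x": 0, "y": 0, "z": 7.2, "grip": -1, "roll": 0},
    {"x": 0.2, "y": -1, "z": 7.2, "grip": -1, "roll": 0},
    {"x": 0.4, "y": -2, "z": 7.2, "grip": -1, "roll": 0},
    {"x": 0.6, "y": -3, "z": 7.2, "grip": -1, "roll": 0},
  ],
)

```text
t: 7.82
tcp_pos: [0.5283, 0.2928, 0.2289]
orientation: [2.617, 1.738, -0.001]
force: [-0.3, 0.6, -5.9]
opening: 0.0489
gripper_force: 64.3
```

Call:
apply_moves(
  series=[
    {"x": 0.2, "y": -1, "z": 0, "grip": -1, "roll": 0},
    {"x": 0.4, "y": -2, "z": 0, "grip": -1, "roll": 0},
    {"x": 0.6, "y": -3, "z": 0, "grip": -1, "roll": 0},
    {"x": 0.8, "y": -4, "z": 0, "grip": -1, "roll": 0},
    {"x": 1, "y": -5, "z": 0, "grip": -1, "roll": 0},
    {"x": 1.2, "y": -6, "z": 0, "grip": -1, "roll": 0},
    {"x": 1.5, "y": -6.6, "z": 0, "grip": -1, "roll": 0},
    {"x": 1.5, "y": -7.1, "z": 0, "grip": -1, "roll": 0},
    {"x": 1.5, "y": -7.1, "z": 0, "grip": -1, "roll": 0},
    {"x": 1.5, "y": -7.1, "z": 0, "grip": -1, "roll": 0},
  ],
)

```text
t: 8.65
tcp_pos: [0.5733, 0.08, 0.228]
orientation: [-2.619, -1.733, 0.002]
force: [0.1, 0.0, -5.7]
opening: 0.0492
gripper_force: 64.3
```

```bash
python3 - <<'E'
from h import *
st=bot.read_state();print(st["t"],st["tcp_pos"],st["orientation"],st["q"],st["force"],st["opening"])
w=cam("wrist");f=w["frame"]
p=proj(w,[.575,.171,.156]);print("pred",p, "sleeve top",proj(w,np.array(st["tcp_pos"])+[0,0,.067]))
g=cv2.GaussianBlur(cv2.cvtColor(f,cv2.COLOR_BGR2GRAY),(3,3),0)
x0,y0=max(0,int(p[0])-45),max(0,int(p[1])-45)
cs=cv2.HoughCircles(g[y0:y0+90,x0:x0+90],cv2.HOUGH_GRADIENT,1,4,param1=80,param2=9,minRadius=11,maxRadius=28)
for c in cs[0][:8]: print(c+[x0,y0,0],onz(w,c[0]+x0,c[1]+y0,.156).round(4))
o=np.zeros((420,800,3),np.uint8); o[:,:400]=f[:,80:480]; o[:400,400:]=cv2.resize(f[y0:y0+100,x0:x0+100],(400,400),interpolation=cv2.INTER_CUBIC)
print(x0,y0);cv2.imwrite("pics/w4.png",o)
E
```

```text
8.65 [0.57330979 0.07999539 0.22803761] [-2.61894588e+00 -1.73340100e+00  1.92685706e-03] [1.17898158e-01 3.16872422e-01 1.70077339e+00 3.40165831e-04
 1.12547560e+00 5.19199142e-01] [ 0.06765382  0.03782015 -5.71921482] 0.04917280208876343
pred [232.9996809   85.22160231] sleeve top [283.55143948 316.85970672]
[233.5         86.5         22.79999924] [0.575  0.1701 0.156 ]
[238.5  89.5  23. ] [0.5772 0.167  0.156 ]
[243.5         83.5         27.39999962] [0.5819 0.1692 0.156 ]
[244.5         91.5         27.39999962] [0.5804 0.1643 0.156 ]
[247.5         85.5         27.39999962] [0.5839 0.167  0.156 ]
[238.5         84.5         27.39999962] [0.5786 0.17   0.156 ]
[239.5         94.5         25.20000076] [0.5765 0.1638 0.156 ]
[228.5         86.5         18.20000076] [0.5719 0.1715 0.156 ]
187 40
```

View pics/w4.png

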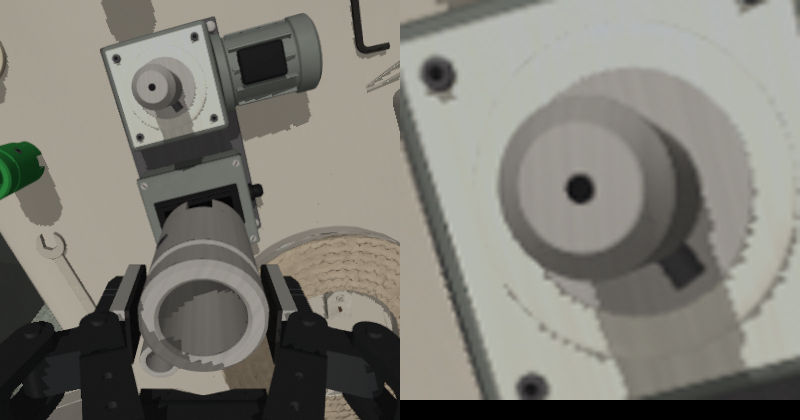

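Shaft top centre is at about (232,87), giving (0.574, 0.170). The held sleeve's rim centre is at (284,316), as predicted, so it is centred on the tool. Now over the shaft and down onto the taper.

Call:
apply_moves(
  series=[
    {"x": 0.03, "y": 1, "z": 0, "grip": -1, "roll": 0},
    {"x": 0.03, "y": 2, "z": 0, "grip": -1, "roll": 0},
    {"x": 0.03, "y": 2.7, "z": 0, "grip": -1, "roll": 0},
    {"x": 0.03, "y": 3, "z": 0, "grip": -1, "roll": 0},
    {"x": 0.03, "y": 3, "z": -0.8, "grip": -1, "roll": 0},
    {"x": 0.03, "y": 3, "z": -1.4, "grip": -1, "roll": 0},
    {"x": 0.03, "y": 3, "z": -1.8, "grip": -1, "roll": 0},
    {"x": 0.03, "y": 3, "z": -2.0, "grip": -1, "roll": 0},
    {"x": 0.03, "y": 3, "z": -2.15, "grip": -1, "roll": 0},
    {"x": 0.03, "y": 3, "z": -2.15, "grip": -1, "roll": 0},
  ],
)

```text
t: 9.53
tcp_pos: [0.5748, 0.1706, 0.1633]
orientation: [-2.618, -1.736, 0.001]
force: [-0.2, -0.0, -5.2]
opening: 0.0493
gripper_force: 64.3
```

Call:
apply_moves(
  series=[
    {"x": 0, "y": 0, "z": -0.1, "grip": -1, "roll": 0},
    {"x": 0, "y": 0, "z": -0.2, "grip": -1, "roll": 0},
    {"x": 0, "y": 0, "z": -0.3, "grip": -1, "roll": 0},
  ],
)

```text
t: 9.78
tcp_pos: [0.5755, 0.171, 0.1555]
orientation: [-2.619, -1.736, -0.002]
force: [-0.5, 0.6, -4.0]
opening: 0.0492
gripper_force: 64.5
```

Call:
apply_moves(
  series=[
    {"x": 0, "y": 0, "z": -0.3, "grip": -1, "roll": 0},
    {"x": 0, "y": 0, "z": -0.6, "grip": -1, "roll": 0},
    {"x": 0, "y": 0, "z": -0.9, "grip": -1, "roll": 0},
    {"x": 0, "y": 0, "z": -1.2, "grip": -1, "roll": 0},
    {"x": 0, "y": 0, "z": -1.2, "grip": -1, "roll": 0},
  ],
)

```text
t: 10.2
tcp_pos: [0.5739, 0.1703, 0.1162]
orientation: [-2.618, -1.736, 0.005]
force: [1.2, 1.3, -6.7]
opening: 0.049
gripper_force: 64.2
```

Call:
apply_moves(
  series=[
    {"x": 0, "y": 0, "z": -0.3, "grip": -1, "roll": 0},
    {"x": 0, "y": 0, "z": -0.6, "grip": -1, "roll": 0},
    {"x": 0, "y": 0, "z": -0.75, "grip": -1, "roll": 0},
    {"x": 0, "y": 0, "z": -0.75, "grip": -1, "roll": 0},
  ],
)

```text
t: 10.53
tcp_pos: [0.5742, 0.1704, 0.0947]
orientation: [-2.618, -1.736, 0.003]
force: [-1.1, 1.2, -6.1]
opening: 0.0489
gripper_force: 64.3
```

Call:
apply_moves(
  series=[
    {"x": 0, "y": 0, "z": -0.08, "grip": -1, "roll": 0},
    {"x": 0, "y": 0, "z": -0.16, "grip": -1, "roll": 0},
    {"x": 0, "y": 0, "z": -0.16, "grip": -1, "roll": 0},
  ],
)

```text
t: 10.78
tcp_pos: [0.5753, 0.1709, 0.0924]
orientation: [-2.618, -1.736, -0.001]
force: [-2.6, 0.7, 1.2]
opening: 0.0489
gripper_force: 65.0
```

Call:
apply_moves(
  series=[
    {"x": 0, "y": 0, "z": -0.1, "grip": -1, "roll": 0},
    {"x": 0, "y": 0, "z": -0.1, "grip": -1, "roll": 0.8},
    {"x": 0, "y": 0, "z": -0.1, "grip": -1, "roll": 1.6},
    {"x": 0, "y": 0, "z": -0.1, "grip": -1, "roll": 2.4},
    {"x": 0, "y": 0, "z": -0.1, "grip": -1, "roll": 3.2},
  ],
)

```text
t: 11.2
tcp_pos: [0.5752, 0.1713, 0.0897]
orientation: [-2.288, -2.153, -0.002]
force: [-2.3, 2.9, -2.8]
opening: 0.0494
gripper_force: 64.6
```

Call:
apply_moves(
  series=[
    {"x": 0, "y": 0, "z": -0.1, "grip": -1, "roll": 0},
    {"x": 0, "y": 0, "z": -0.15, "grip": -1, "roll": 0},
    {"x": 0, "y": 0, "z": -0.15, "grip": -1, "roll": 0},
  ],
)

```text
t: 11.45
tcp_pos: [0.5739, 0.1705, 0.0841]
orientation: [-2.291, -2.148, 0.003]
force: [-5.0, 2.2, -2.2]
opening: 0.0491
gripper_force: 65.2
```

Call:
apply_moves(
  series=[
    {"x": 0, "y": 0, "z": -0.08, "grip": -1, "roll": 0},
    {"x": 0, "y": 0, "z": -0.16, "grip": -1, "roll": 0},
    {"x": 0, "y": 0, "z": -0.22, "grip": -1, "roll": 0},
    {"x": 0, "y": 0, "z": -0.22, "grip": -1, "roll": 0},
  ],
)

```text
t: 11.78
tcp_pos: [0.5742, 0.1706, 0.0805]
orientation: [-2.291, -2.148, 0.002]
force: [-13.9, -1.7, 27.0]
opening: 0.0493
gripper_force: 68.0
```

Call:
apply_moves(
  series=[
    {"x": 0, "y": 0, "z": 0.1, "grip": -1, "roll": 0},
    {"x": 0, "y": 0, "z": 0.1, "grip": 1, "roll": 0},
    {"x": 0, "y": 0, "z": 0.1, "grip": 1, "roll": 0},
    {"x": 0, "y": 0, "z": 0.1, "grip": 1, "roll": 0},
    {"x": 0, "y": 0, "z": 0.1, "grip": 1, "roll": 0},
    {"x": 0, "y": 0, "z": 0.1, "grip": 1, "roll": 0},
  ],
)

```text
t: 12.28
tcp_pos: [0.5756, 0.1707, 0.0806]
orientation: [2.292, 2.148, 0.001]
force: [0.2, 0.3, -1.1]
opening: 0.0851
gripper_force: 0.0
```

Call:
apply_moves(
  series=[
    {"x": 0, "y": 0, "z": 0.5, "grip": 1, "roll": 0},
    {"x": 0, "y": 0, "z": 1.5, "grip": 1, "roll": 0},
    {"x": 0, "y": 0, "z": 2.7, "grip": 1, "roll": 0},
    {"x": 0, "y": 0, "z": 3.9, "grip": 1, "roll": 0},
    {"x": 0, "y": 0, "z": 5, "grip": 1, "roll": 0},
    {"x": 0, "y": 0, "z": 5, "grip": 1, "roll": 0},
  ],
)

```text
t: 12.78
tcp_pos: [0.5794, 0.1718, 0.238]
orientation: [2.288, 2.144, 0.017]
force: [0.7, 0.9, 0.3]
opening: 0.0856
gripper_force: 0.0
```

```bash
python3 - <<'E'
from h import *
st=bot.read_state();print(st["t"],st["tcp_pos"],st["q"],st["force"],st["opening"])
s=cam("scene");f=s["frame"];print(proj(s,[.5742,.1705,.156]),proj(s,[.5742,.1705,.148]),proj(s,[.5742,.1705,.160]),proj(s,[.5742,.1705,.068]))
x0=int(proj(s,[.5742,.1705,.148])[0])
g=cv2.cvtColor(f,cv2.COLOR_BGR2GRAY)
for c in (x0-3,x0,x0+3): print(c,g[165:250,c].tolist())
w=cam("wrist");print([proj(w,[.5742,.1705,z]).round(1) for z in(.156,.148,.160)])
cv2.imwrite("pics/w5.png",w["frame"]);cv2.imwrite("pics/s5.png",f)
E
```

```text
12.7833 [0.57935045 0.17180843 0.23797456] [ 2.68635435e-01  3.38459111e-01  1.64534260e+00 -7.28850340e-05
  1.14549495e+00  3.33563756e-01] [0.68840586 0.91859426 0.31195406] 0.08556246800485987
[315.39351577 177.24186689] [315.20175085 180.65546403] [315.48986745 175.52474633] [313.3516568  213.32633369]
312 [187, 190, 196, 146, 156, 148, 140, 179, 147, 162, 141, 140, 167, 176, 164, 144, 135, 136, 133, 121, 129, 162, 155, 129, 115, 114, 115, 116, 112, 114, 124, 119, 117, 118, 117, 118, 117, 118, 117, 116, 118, 119, 116, 116, 117, 117, 116, 115, 116, 117, 117, 116, 115, 115, 115, 108, 115, 131, 142, 148, 151, 145, 140, 137, 158, 215, 173, 124, 101, 90, 84, 81, 82, 83, 82, 80, 79, 97, 132, 150, 128, 128, 130, 125, 116]
315 [186, 187, 188, 172, 139, 178, 147, 155, 149, 143, 173, 177, 155, 145, 171, 173, 147, 140, 142, 140, 124, 153, 158, 144, 122, 116, 118, 116, 116, 112, 120, 124, 118, 117, 118, 116, 116, 116, 115, 117, 116, 116, 117, 116, 116, 117, 116, 117, 115, 115, 116, 114, 116, 116, 115, 115, 113, 119, 140, 150, 155, 143, 139, 142, 144, 152, 111, 92, 92, 84, 84, 85, 83, 82, 81, 81, 91, 123, 132, 130, 130, 131, 132, 130, 130]
318 [185, 185, 188, 186, 149, 139, 169, 182, 187, 185, 161, 163, 169, 170, 176, 174, 142, 126, 128, 126, 118, 144, 161, 142, 120, 117, 117, 118, 117, 113, 120, 125, 120, 116, 117, 117, 117, 115, 115, 116, 117, 115, 115, 114, 115, 114, 113, 114, 112, 115, 114, 112, 113, 113, 113, 113, 115, 131, 144, 151, 151, 139, 138, 143, 146, 110, 94, 92, 88, 82, 84, 83, 84, 84, 80, 84, 126, 134, 133, 132, 131, 132, 135, 114, 93]
[array([277.5, 204.5]), array([277.6, 201.4]), array([277.5, 206. ])]
```

```bash
python3 - <<'E'
from h import *
s=cam("scene")
p=np.array([.5742,.1705])
d=s["pose"][:2,3]-p; d/=np.linalg.norm(d)
for z in(.068,.148,.080,.160): print(z,[proj(s,[*(p+d*r),z]).round(1).tolist() for r in(.017,.025)])
# lever tip predicted region / unit axes
yaw=np.radians(-8.6);ux=np.array([np.cos(yaw),np.sin(yaw)]);uy=np.array([-ux[1],ux[0]])
L=p-.125*uy;print("lever",L,"ux",ux)
for a in(-.55,0,.55): print(a,proj(s,[*(L+ux*.077*np.sin(a)),.046+.077*np.cos(a)]).round(1))
st=bot.read_state();m=R.from_rotvec(st["orientation"]).as_matrix();print("closing dir deg",np.degrees(np.arctan2(m[1,1],m[0,1])),st["tcp_pos"])
E
```

```text
0.068 [[313.1, 217.8], [313.0, 219.9]]
0.148 [[315.0, 184.9], [314.9, 186.9]]
0.08 [[313.4, 213.0], [313.2, 215.1]]
0.16 [[315.3, 179.7], [315.1, 181.7]]
lever [0.55550808 0.04690545] ux [ 0.98875638 -0.14953534]
-0.55 [325.2 232.6]
0 [344.5 222.9]
0.55 [362.2 223.2]
closing dir deg -3.7156572801455083 [0.57505435 0.17063052 0.23045525]
```

Numerically, the sleeve's rim edge is at row 188 and its base at row 222. Home predicts 187 and 220; 12 mm too high would give 182 and 215. So it is home and released. Now the lever: straddle it along the throw.

Call:
apply_moves(
  series=[
    {"x": -0.2, "y": -1, "z": 0, "grip": 0.4, "roll": -0.4},
    {"x": -0.4, "y": -2, "z": 0, "grip": 0.4, "roll": -0.8},
    {"x": -0.65, "y": -3.1, "z": 0, "grip": 0.4, "roll": -0.8},
    {"x": -0.65, "y": -4.1, "z": 0, "grip": 0.4, "roll": -0.8},
    {"x": -0.65, "y": -4.1, "z": 0, "grip": 0.4, "roll": -0.8},
    {"x": -0.65, "y": -4.1, "z": -1.2, "grip": 0.4, "roll": -0.8},
    {"x": -0.65, "y": -4.1, "z": -2.4, "grip": 0.4, "roll": -0.8},
    {"x": -0.65, "y": -4.1, "z": -3.6, "grip": 0.4, "roll": -0.8},
    {"x": -0.65, "y": -4.1, "z": -4.6, "grip": 0.4, "roll": -0.8},
    {"x": -0.65, "y": -4.1, "z": -4.9, "grip": 0.4, "roll": -0.8},
  ],
)

```text
t: 13.77
tcp_pos: [0.5509, 0.0476, 0.0776]
orientation: [-2.376, -2.046, 0.013]
force: [-0.9, -0.8, -0.1]
opening: 0.0596
gripper_force: 0.0
```

```bash
python3 - <<'E'
from h import *
st=bot.read_state();print(st["t"],st["tcp_pos"],st["orientation"],st["force"],st["opening"])
w=cam("wrist");L=[.5555,.0469,.123]
p=proj(w,L);print(p); g=cv2.cvtColor(w["frame"],cv2.COLOR_BGR2GRAY)
v,u=int(p[1]),int(p[0])
for r in range(v-60,v+61,10):
    if 0<=r<420: print(r,g[r,u-60:u+61:6].tolist())
E
```

```text
13.7667 [0.55090343 0.04758142 0.07755342] [-2.37556043 -2.04634034  0.01255938] [-0.89070679 -0.75652557 -0.13961997] 0.059646287292153155
[293.112714   287.57594924]
227 [11, 9, 10, 9, 10, 7, 11, 19, 30, 31, 27, 27, 20, 10, 7, 9, 11, 11, 11, 10, 30]
237 [11, 10, 7, 7, 10, 5, 10, 21, 22, 18, 18, 19, 20, 9, 10, 9, 8, 9, 8, 8, 28]
247 [11, 10, 10, 11, 10, 9, 10, 20, 17, 18, 19, 20, 14, 11, 8, 9, 8, 9, 10, 11, 28]
257 [31, 31, 30, 30, 30, 30, 29, 30, 17, 22, 21, 20, 16, 29, 30, 30, 30, 29, 28, 28, 29]
267 [45, 41, 59, 59, 38, 31, 41, 41, 26, 31, 31, 26, 21, 25, 20, 25, 26, 26, 18, 24, 27]
277 [129, 129, 128, 128, 129, 131, 130, 118, 27, 33, 30, 27, 19, 128, 129, 129, 130, 129, 127, 127, 56]
287 [87, 128, 128, 128, 129, 131, 130, 119, 25, 32, 30, 27, 21, 129, 129, 129, 130, 88, 105, 127, 24]
297 [87, 130, 127, 129, 129, 129, 129, 116, 26, 30, 29, 26, 19, 130, 130, 129, 122, 85, 85, 85, 17]
307 [126, 125, 126, 179, 181, 181, 177, 180, 72, 23, 22, 20, 167, 177, 181, 125, 125, 125, 181, 170, 17]
317 [125, 126, 126, 181, 181, 181, 181, 181, 181, 181, 181, 181, 181, 181, 181, 125, 126, 87, 134, 135, 135]
327 [126, 126, 125, 152, 181, 180, 180, 181, 181, 181, 181, 180, 180, 181, 122, 84, 85, 85, 85, 82, 85]
337 [125, 125, 125, 125, 125, 159, 181, 181, 181, 180, 180, 180, 121, 83, 84, 85, 80, 83, 84, 84, 76]
347 [170, 125, 124, 125, 125, 125, 126, 125, 125, 125, 115, 83, 83, 85, 83, 83, 78, 105, 113, 107, 108]
```

Call:
apply_moves(
  series=[
    {"x": 0, "y": 0, "z": -0.7, "grip": 0.4, "roll": 0},
    {"x": 0, "y": 0, "z": -1.4, "grip": 0.4, "roll": 0},
    {"x": 0, "y": 0, "z": -1.4, "grip": 0.4, "roll": 0},
  ],
)

```text
t: 14.07
tcp_pos: [0.5537, 0.0478, 0.0392]
orientation: [-2.378, -2.049, 0.006]
force: [-0.4, 1.1, -0.6]
opening: 0.0597
gripper_force: 0.0
```

Call:
apply_moves(
  series=[
    {"x": -0.4, "y": 0.06, "z": 0, "grip": 0.4, "roll": 0},
    {"x": -0.8, "y": 0.12, "z": 0, "grip": 0.4, "roll": 0},
    {"x": -1.1, "y": 0.17, "z": 0, "grip": 0.4, "roll": 0},
    {"x": -1.3, "y": 0.2, "z": 0, "grip": 0.4, "roll": 0},
    {"x": -1.3, "y": 0.2, "z": 0, "grip": 0.4, "roll": 0},
  ],
)

```text
t: 14.48
tcp_pos: [0.516, 0.054, 0.0424]
orientation: [2.38, 2.051, 0.001]
force: [-0.3, -0.9, -0.4]
opening: 0.0596
gripper_force: 0.1
```

Call:
apply_moves(
  series=[
    {"x": -0.1, "y": 0.015, "z": 0, "grip": 0.4, "roll": 0},
    {"x": -0.2, "y": 0.03, "z": 0, "grip": 0.4, "roll": 0},
    {"x": -0.2, "y": 0.03, "z": 0, "grip": 0.4, "roll": 0},
  ],
)

```text
t: 14.73
tcp_pos: [0.5138, 0.0545, 0.0422]
orientation: [2.377, 2.048, 0.008]
force: [7.9, -1.9, -3.8]
opening: 0.0598
gripper_force: 3.9
```

Call:
apply_moves(
  series=[
    {"x": -0.1, "y": 0.015, "z": 0, "grip": 0.4, "roll": 0},
    {"x": -0.2, "y": 0.03, "z": 0, "grip": 0.4, "roll": 0},
    {"x": -0.2, "y": 0.03, "z": 0, "grip": 0.4, "roll": 0},
  ],
)

```text
t: 14.98
tcp_pos: [0.5089, 0.0555, 0.0426]
orientation: [2.376, 2.047, 0.01]
force: [5.6, -0.7, 3.3]
opening: 0.0596
gripper_force: 2.5
```

```bash
cat > lev.py <<'E'
from h import *
st=bot.read_state();print(st["tcp_pos"],st["force"])
w=cam("wrist");s=cam("scene");g=cv2.cvtColor(w["frame"],cv2.COLOR_BGR2GRAY)
L=np.array([.5555,.0469]);ux=np.array([.9888,-.1495])
for a in(-.55,-.4,-.2,0,.2,.4,.55):
    P=[*(L+ux*.077*np.sin(a)),.046+.077*np.cos(a)]
    p=proj(w,P);q=proj(s,P);print(a,p.round(0),q.round(0), w["frame"][int(p[1]),int(p[0])] if 0<=p[1]<420 and 0<=p[0]<560 else '', s["frame"][int(q[1])+2,int(q[0])])
f=s["frame"][200:270:3,310:376:3].max(2)
print("\n".join(" ".join("%3d"%x for x in r) for r in f))
E
python3 lev.py
```

```text
[0.50894143 0.05552223 0.04256414] [ 5.63040952 -0.72851121  3.27452449]
-0.55 [304. 324.] [325. 233.] [34 34 36] [47 49 55]
-0.4 [334. 332.] [330. 229.] [83 88 85] [77 81 83]
-0.2 [378. 340.] [337. 225.] [29 29 29] [54 57 64]
0 [423. 342.] [344. 223.] [35 34 33] [59 64 68]
0.2 [464. 339.] [351. 222.] [34 34 33] [87 92 96]
0.4 [497. 330.] [358. 222.] [137 148 154] [84 90 94]
0.55 [515. 321.] [362. 223.] [140 150 156] [82 87 93]
 57  58  59  60  63  64  68  69  72  74  74  78  79  86  92  78  76 103 123 133 129 101
 53  55  59  62  61  63  68  67  70  71  72  75  78  79  81  78  80  80 132 126 127 121
 55  56  56  60  62  63  65  67  68  70  77  82  76  76  79  81  87  97 116 112 115 117
 54  54  55  57  60  61  64  67  66  68  73 123  76  78  79  78 102 104 102 115 109 106
 51  55  55  57  59  61  63  65  68  70  70  94  75  77  78  79 104 103 104 102 105 103
 70  55  54  57  58  58  57  60  61  68  72  75  84  78  78  78 102 127 110 105 101 101
 53  53  56  54  79 110 147 194 218  62  68  72  75  75  78  91  98 101 100  99 100  98
 50  51  51 111 109 148 151 219 183  60  69  71  74 
[... 743 characters left out ...]
 132 133  82  51  53  56  55  65  71  66  63  61  64  67  69  72  76  82 137 180 211
 74 103 133 126  55  51  51  51  53  68  61  62  64  66  71  75  74  73  74 100 136 207
 76  66 119 136  88  55  49  50  52  54  58  61  62  64  67  69 132 134 138 136 136 134
 76  78  60 123 134  68  58  52  55  56  55  59  73 132 137 136 134 136 138 134 138 145
 77  78  82  74 133 138  55  51  65  88  96  91  93 104 137 132 111 139 138 137 122 108
 79  79  79  78  97 135 131  90  90  89  92 129  92  94  92  96  99 105  97  82  78  95
 74  78  78  77  63 110 136  97  88  89  93 132  95  98  98  88  71  81  98  97  96  95
 76  80  77  79  78  57 123 177  93  97  96  90  68  64  93  90  91  93  93  92  92  93
```

Call:
apply_moves(
  series=[
    {"x": -0.1, "y": 0.015, "z": 0, "grip": 0.4, "roll": 0},
    {"x": -0.2, "y": 0.03, "z": 0, "grip": 0.4, "roll": 0},
    {"x": -0.2, "y": 0.03, "z": 0, "grip": 0.4, "roll": 0},
  ],
)

```text
t: 15.33
tcp_pos: [0.5077, 0.0564, 0.0441]
orientation: [2.372, 2.044, 0.021]
force: [16.9, -3.9, 0.6]
opening: 0.0596
gripper_force: 7.2
```

Call:
apply_moves(
  series=[
    {"x": -0.1, "y": 0.015, "z": 0, "grip": 0.4, "roll": 0},
    {"x": -0.1, "y": 0.015, "z": 0, "grip": 0.4, "roll": 0},
    {"x": -0.1, "y": 0.015, "z": 0, "grip": 0.4, "roll": 0},
  ],
)

```text
t: 15.58
tcp_pos: [0.5073, 0.0568, 0.0447]
orientation: [2.369, 2.042, 0.026]
force: [22.8, -6.5, -1.7]
opening: 0.0603
gripper_force: 9.3
```

Call:
apply_moves(
  series=[
    {"x": 0.6, "y": -0.09, "z": 0, "grip": 0.4, "roll": 0},
    {"x": 1.1, "y": -0.16, "z": 0, "grip": 0.4, "roll": 0},
    {"x": 1.1, "y": -0.16, "z": 0, "grip": 0.4, "roll": 0},
  ],
)

```text
t: 15.83
tcp_pos: [0.5324, 0.0518, 0.0423]
orientation: [2.379, 2.048, 0.005]
force: [0.7, -0.6, -0.2]
opening: 0.0601
gripper_force: 0.0
```

```bash
python3 lev.py | head -8
```

```text
[0.53243465 0.05184826 0.04230674] [ 0.74665885 -0.62952568 -0.24903513]
-0.55 [239. 324.] [325. 233.] [31 29 31] [47 51 55]
-0.4 [266. 333.] [330. 229.] [24 23 23] [63 67 70]
-0.2 [308. 341.] [337. 225.] [124 135 141] [ 94  99 101]
0 [354. 344.] [344. 223.] [123 134 140] [63 68 73]
0.2 [397. 340.] [351. 222.] [35 35 34] [70 75 81]
0.4 [433. 332.] [358. 222.] [130 141 146] [85 92 97]
0.55 [455. 322.] [362. 223.] [142 152 158] [83 88 94]
```

The lever caught at off: paddle dark at (239,324), background at the upright position. Now throwing it on.

Call:
apply_moves(
  series=[
    {"x": 0.5, "y": -0.075, "z": 0, "grip": 0.4, "roll": 0},
    {"x": 1.0, "y": -0.15, "z": 0, "grip": 0.4, "roll": 0},
    {"x": 1.5, "y": -0.225, "z": 0, "grip": 0.4, "roll": 0},
    {"x": 1.9, "y": -0.29, "z": 0, "grip": 0.4, "roll": 0},
    {"x": 2.1, "y": -0.32, "z": 0, "grip": 0.4, "roll": 0},
    {"x": 2.3, "y": -0.35, "z": 0, "grip": 0.4, "roll": 0},
    {"x": 2.3, "y": -0.35, "z": 0, "grip": 0.4, "roll": 0},
  ],
)

```text
t: 16.52
tcp_pos: [0.5976, 0.0415, 0.0412]
orientation: [2.38, 2.051, -0.0]
force: [0.4, 0.4, 0.2]
opening: 0.0597
gripper_force: 0.0
```

Call:
apply_moves(
  series=[
    {"x": 0.1, "y": -0.015, "z": 0, "grip": 0.4, "roll": 0},
    {"x": 0.2, "y": -0.03, "z": 0, "grip": 0.4, "roll": 0},
    {"x": 0.2, "y": -0.03, "z": 0, "grip": 0.4, "roll": 0},
  ],
)

```text
t: 16.77
tcp_pos: [0.6013, 0.0409, 0.0409]
orientation: [-2.378, -2.048, 0.005]
force: [-5.6, 0.9, 2.6]
opening: 0.0597
gripper_force: 2.7
```

Call:
apply_moves(
  series=[
    {"x": 0.1, "y": -0.015, "z": 0, "grip": 0.4, "roll": 0},
    {"x": 0.2, "y": -0.03, "z": 0, "grip": 0.4, "roll": 0},
    {"x": 0.3, "y": -0.045, "z": 0, "grip": 0.4, "roll": 0},
    {"x": 0.3, "y": -0.045, "z": 0, "grip": 0.4, "roll": 0},
  ],
)

```text
t: 17.1
tcp_pos: [0.6014, 0.0406, 0.04]
orientation: [-2.369, -2.039, 0.025]
force: [-28.4, 6.4, 20.8]
opening: 0.06
gripper_force: 14.7
```

Call:
apply_moves(
  series=[
    {"x": -0.6, "y": 0.09, "z": 0, "grip": 0.4, "roll": 0},
    {"x": -0.6, "y": 0.09, "z": 0, "grip": 0.4, "roll": 0},
    {"x": -0.6, "y": 0.09, "z": 1, "grip": 0.4, "roll": 0},
    {"x": -0.6, "y": 0.09, "z": 2.2, "grip": 0.4, "roll": 0},
    {"x": -0.6, "y": 0.09, "z": 3.4, "grip": 0.4, "roll": 0},
    {"x": -0.6, "y": 0.09, "z": 4.6, "grip": 0.4, "roll": 0},
    {"x": -0.6, "y": 0.09, "z": 5, "grip": 0.4, "roll": 0},
    {"x": -0.6, "y": 0.09, "z": 5, "grip": 0.4, "roll": 0},
  ],
)

```text
t: 17.77
tcp_pos: [0.5978, 0.0421, 0.196]
orientation: [2.376, 2.047, 0.011]
force: [0.3, 0.3, -0.5]
opening: 0.0601
gripper_force: 0.0
```

```bash
python3 lev.py | head -8; python3 - <<'E'
from h import *
s=cam("scene");g=cv2.cvtColor(s["frame"],cv2.COLOR_BGR2GRAY);print(g[175:228,315].tolist())
st=bot.read_state();print(st["t"],st["tcp_pos"],st["force"],np.abs(st["qd"]).max())
E
```

```text
[0.59776752 0.0420799  0.19600047] [ 0.30468419  0.27455416 -0.46781017]
-0.55 [175. 203.] [325. 233.] [144 157 163] [82 87 90]
-0.4 [187. 205.] [330. 229.] [104 111 107] [82 88 91]
-0.2 [205. 207.] [337. 225.] [23 23 23] [101 107 110]
0 [225. 207.] [344. 223.] [26 25 26] [ 97 104 107]
0.2 [246. 207.] [351. 222.] [22 22 23] [ 93 100 104]
0.4 [266. 205.] [358. 222.] [18 17 19] [76 82 89]
0.55 [279. 203.] [362. 223.] [15 14 15] [78 84 90]
[174, 179, 156, 148, 173, 175, 149, 140, 143, 145, 125, 155, 162, 145, 123, 117, 118, 120, 117, 113, 122, 126, 121, 118, 120, 118, 118, 119, 119, 117, 119, 118, 118, 121, 118, 118, 119, 118, 117, 117, 117, 118, 119, 117, 118, 116, 114, 120, 143, 150, 156, 147, 143]
17.9167 [0.59382906 0.04190639 0.19028279] [-0.00757928 -0.74463384 -0.4686808 ] 0.01880308826507956
```

```bash
python3 - <<'E'
from h import *
s=cam("scene");a=cv2.imread("pics/s5.png").astype(int);b=s["frame"].astype(int)
d=(b-a)[205:262,318:385].mean(2)
for n,m in(("darker",d<-15),("lighter",d>15)):
    k,lab,stt,cen=cv2.connectedComponentsWithStats(m.astype(np.uint8))
    for i in range(1,k):
        if stt[i,4]>12: print(n,stt[i][:2]+[318,205],stt[i][2:],(cen[i]+[318,205]).round(0))
L=np.array([.5555,.0469]);ux=np.array([.9888,-.1495])
for a_ in(-.55,0,.4,.55): print(a_,[proj(s,[*(L+ux*r*np.sin(a_)),.046+r*np.cos(a_)]).round(0).tolist() for r in(.043,.06,.077)])
E
```

```text
darker [350 232] [13  9 70] [355. 236.]
darker [357 252] [16  9 84] [365. 256.]
lighter [339 221] [ 14  27 184] [344. 233.]
lighter [370 252] [ 8  7 26] [374. 255.]
lighter [346 256] [11  6 40] [351. 259.]
-0.55 [[333.0, 243.0], [329.0, 238.0], [325.0, 233.0]]
0 [[343.0, 237.0], [344.0, 230.0], [344.0, 223.0]]
0.4 [[350.0, 237.0], [354.0, 230.0], [358.0, 222.0]]
0.55 [[353.0, 237.0], [357.0, 230.0], [362.0, 223.0]]
```

```bash
python3 -c "
from workcell import bot
print(bot.job_done())"
```

```text
the job is handed in; nothing more can be done
None
```

I handed the job in at about 18 s: the sleeve is home on the collar over the pin and released, and the lever was pushed off until it caught, then thrown on, where it stays; I never touched the spacer or tamper, and no verdict came back from the hand-in.

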